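# Clear the sample tray and hold the mill ball level over the light pad

### The job

Clear the blue sample tray for inspection: stand or lay its two amber vials in the yellow bin and its orange stopper in the green bin, lowering each one into its bin rather than letting it fall from above, while the tray stays on the bench. Then lift the tray by its handle, carry it without touching the white ball or letting it roll out of its pocket, and finish while still holding the tray level and still, centred over the light pad with its underside about 10 cm above the pad, for the rest of the time. Leave everything else on the bench where it is.

Things in the scene. Friction and masses are not known exactly. Their poses are not given: they have to be found in the camera images.
- tray: Blue plastic tray, 220 mm (its x) by 160 mm (its y), about 0.4 kg, loose on the bench. Origin: centre of its underside; z up. Floor 5 mm thick, with a low rim round the edge whose top is 10 mm above the underside. On its -x half the vials and the stopper stand in a row along its y, at about x = -70 mm and y = -50, 0 and +50 mm, in any order. On its +x half is the ball's pocket, in the middle the handle
- tray_handle (a point): Centre of the tray's black handle bar, 95 mm above the tray's underside, over the tray's centre. The bar is 12 mm thick (tray x), 64 mm long (tray y) and 26 mm high, with flat upright sides, carried on two 8 mm steel posts; pinch it from above across its thickness. Axes as the tray's
- tray_pocket (a point): Centre of the ball in the tray's ball pocket, when it sits in the middle: 70 mm along the tray's +x from its centre and 17.5 mm above its underside. The pocket is a black ring on the tray floor, 36 mm inside diameter, its rim only 3.5 mm high: the ball can wander about 5 mm in it and rolls out if the tray tips by some 40 degrees or is jerked as hard
- ball_center (a point): Centre of the white ceramic mill ball, 25 mm in diameter, about 50 g, loose in the tray's pocket
- vial_a: Amber glass vial with a white cap, 26 mm in diameter, 55 mm tall, 30 g, standing on the tray floor. Origin: centre of its underside, z up
- vial_b: A second vial, the same as vial_a
- stopper: Orange stopper, 36 mm tall, round, 28 mm in diameter at the bottom and 32 mm at the top, 30 g, standing on the tray floor. Origin: centre of its underside, z up
- vial_bin: Yellow open bin for vials, 120 by 120 mm outside, 45 mm high, walls and floor 4 mm, fixed. Origin: centre of its underside, z up. It may trade places with the green bin
- stopper_bin: Green open bin for stoppers, the same size and likewise fixed. Origin: centre of its underside, z up
- light_pad: White light pad in a black frame, 150 by 150 mm, 12 mm high, fixed. Origin: centre of its underside, z up
- tube_rack: Bystander: blue test-tube rack, 220 mm long along its y, 70 mm deep, tubes up to 130 mm high, beyond the tray. Origin: centre of its underside
- dishes: Bystander: stack of clear dishes, 90 mm in diameter, 48 mm high, near the robot. Origin: centre of its underside
- burner: Bystander: burner with a blue round foot 84 mm in diameter, 140 mm high. Origin: centre of its underside
- reagent: Bystander: white bottle with a green cap, 68 mm in diameter, 150 mm high. Origin: centre of its underside
- tip_box: Bystander: clear box with an orange lid, 77 by 112 mm, 56 mm high, near the robot. Origin: centre of its underside
- spatula: Bystander: flat spatula, 150 mm long along its x, lying on the bench beyond the light pad. Origin: near its middle, on the bench
- ball: The same ball as a body (its origin turns as it rolls: use point ball_center)

How it is judged:
By the outcome, as a careful person would: the job done as asked, in the order asked, and still so for the second after the job is handed in, while the arm keeps its last pose, push and grip.
It also fails if it takes over 72 s, if anything falls off the work surface, if the arm or the gripper's body presses on something with over 40 N, if the wrist force passes 120 N, or if a joint passes its speed limit or range.

### The arm

A 6-joint arm with a two-finger parallel gripper is mounted at the origin on the work surface. World frame = base frame: x ahead of the robot, y to its left, z up, the work surface at z = 0. Lengths are in m, angles in rad, forces in N, time in s.
With the tool pointing down it reaches from about 0.425 to 0.95 m from the base axis. Payload 14.7 kg.
Tool frame: the origin (TCP) lies midway between the tips of the shut fingers; the grasp point (between the pads) lies 19 mm behind it (ctrl.hold_point_z is the distance from the TCP to the grasp point, in m); z points along the fingers, y is the line along which they close (so a half turn about z gives the same grasp; the last joint's range is limited). The gripper opens to 85 mm and grips with 20 to 120 N. Pads are 22 mm wide; open, the fingers measure 114 mm over their backs; the gripper's body (76 mm by 85 mm) begins 54 mm behind the grasp point. The pads swing forward as they close: fully open they stand 13 mm farther back than shut.
Start: joints at [-1.209, 0.48, 1.596, -0, 1.065, -0.047], TCP at [0.258, -0.596, 0.231] pointing down, gripper open.
Joint ranges: [-2.75, 2.75], [-0.82, 2.05], [0.23, 2.67], [-1.56, 4.7], [0.09, 2.69], [-2.92, 2.92]. Speed limits (rad/s): [1.89, 1.89, 2.39, 3.01, 3.01, 3.01].

### API

Orientations are given as a rotation vector (axis times angle).
In Python, from workcell import sensors, optics, order, ctrl gives the robot as it stands.
- The arm moves only by the tool jog_arm, never from a script. Its argument "motion" is a list of rows, each a list of 7 numbers: the turn, a rotation vector about the tool's x, y, z in rad, then the shift along the tool's x, y, z in mm, then the opening, from 0 (shut) to 1 (fully open). In form: [[rx, ry, rz, dx, dy, dz, fingers], ...]. A call has exactly 5 rows; each row shifts and turns the commanded pose from where the row before left it, along the tool's axes as they then stand; what a row does not reach is not made up. A row lasts 1/8 s, in which the tool goes at most 62.5 mm and 10.7 degrees, less where a joint would pass 70% of its speed; a pose out of reach is approached as far as the arm can. A call with a gripper value outside its range is refused whole. The fingers move at their own pace and stop on an object; "force" is the grip in N (left out, the last holds). Time passes only in rows, so rows that do not move let the fingers close, or fill a call up. It gives the time, the measured TCP pose, the force, the opening and the grip force at its end, in the units of the state.
- sensors.sense(): the state, without advancing time (a new reading comes with each control period).
- optics.get_image(name): name is "scene" or "top" or "wrist"; returns a dict with "frame" (420x560x3 uint8, red, green, blue), "vertical_fov" (degrees; the focal length in pixels is half the picture's height over the tangent of half this angle, whatever the lens; pixels are square), "cx", "cy" (the principal point, pixels), "eye" and "attitude" of the camera in the world. Camera axes: x right, y down, z forward; pixel columns grow to the right and rows downward; lengths in m; the calibration is good to about 2 mm. A picture is of the moment at which its call begins. There is no depth.
- order.sign_off(): hands the job in; it is judged then, once.
The state is a dict: "time": time; "joints": joint angles; "qvel": joint speeds; "tau": joint torques, N m; "eef_pos": TCP position; "orientation": TCP orientation; "force": force on the tool from outside, world axes, zero at the start; "wrist_torque": the same for the moment, N m; "grip_width": finger opening in m; "finger_force": force on a finger pad.
Only numpy, scipy, OpenCV 4.12 (cv2) and the standard library are available. Lean on these libraries where they do the work, as an engineer would, in place of code of your own. Each camera call takes 0.05 s, during which the arm holds its last target. There are 200 camera calls.

## Working session

There is one attempt and no reset: what is moved stays moved. The work goes in short steps, Python scripts to look and compute and a tool call to move; the robot and the scene stay as the last step left them, time stands still between calls to the robot, and variables do not carry over. Pictures are saved under pics/ and viewed, at most 10 in all, crops included, and the job is handed in when it is done.

Besides the shell and the picture viewer there is one more tool, called after "Request:" in YAML: its name, and indented under it one key for each argument. jog_arm: Moves the arm, as the interface text tells. Its arguments: {"type":"object","properties":{"motion":{"type":"array","items":{"type":"array","items":{"type":"number"}}},"force":{"type":"number"}},"required":["motion"]}

```bash
mkdir -p pics; cat > h.py <<'E'
import numpy as np, cv2
from scipy.spatial.transform import Rotation as R
from workcell import sensors, optics, order, ctrl
def rot(a):
    a=np.array(a,float)
    return a if a.shape==(3,3) else (R.from_rotvec(a).as_matrix() if a.size==3 else R.from_quat(a).as_matrix())
def shot(n,f):
    d=optics.get_image(n); cv2.imwrite('pics/'+f,d['frame'][:,:,::-1]); np.save('pics/'+f+'.npy',d,allow_pickle=True); return d
def load(f): return np.load('pics/'+f+'.npy',allow_pickle=True).item()
def ray(d,u,v,z):
    f=d['frame'].shape[0]/2/np.tan(np.radians(d['vertical_fov'])/2)
    r=rot(d['attitude'])@np.array([(u-d['cx'])/f,(v-d['cy'])/f,1]); e=np.array(d['eye'])
    return e+r*(z-e[2])/r[2]
E
python3 - <<'E'
from h import *
for n in('top','scene'):
    d=shot(n,n+'0.png'); print({k:v for k,v in d.items() if k!='frame'})
print(sensors.sense(), ctrl.hold_point_z)
E
ls
```

```text
{'vertical_fov': 53.52762854789059, 'cx': 277.5300418055801, 'cy': 207.05714266931395, 'eye': array([0.47817261, 0.02350795, 0.96693991]), 'attitude': array([-2.15318356,  2.17499535, -0.08335478])}
{'vertical_fov': 56.76835457361608, 'cx': 278.9863637374497, 'cy': 211.46289584542882, 'eye': array([0.93341573, 0.69798719, 0.70618838]), 'attitude': array([-0.66184331, -2.58118326,  1.22140568])}
{'time': 0.1, 'joints': array([-1.20857248e+00,  4.80765004e-01,  1.59684072e+00, -1.64181552e-05,
        1.06506892e+00, -4.65998458e-02]), 'qvel': array([-1.92268552e-04, -2.10169710e-03, -6.69393068e-05, -4.96665479e-04,
        7.13434283e-04, -5.30561836e-04]), 'tau': array([ 1.29402517e-03, -9.52254224e+01, -4.31040394e+01, -1.94824147e-04,
        5.32136430e-03,  4.11659954e-06]), 'eef_pos': array([ 0.25827559, -0.59607431,  0.2307281 ]), 'orientation': array([-3.07513977e+00, -6.37511733e-01,  2.89277089e-04]), 'force': array([-0.23085829, -0.02962312,  0.86438667]), 'wrist_torque': array([ 0.02259317, -0.02120637,  0.01051144]), 'finger_force': 0.0, 'grip_width': 0.0857944044989936} 0.0187
h.py
pics
```

View pics/top0.png

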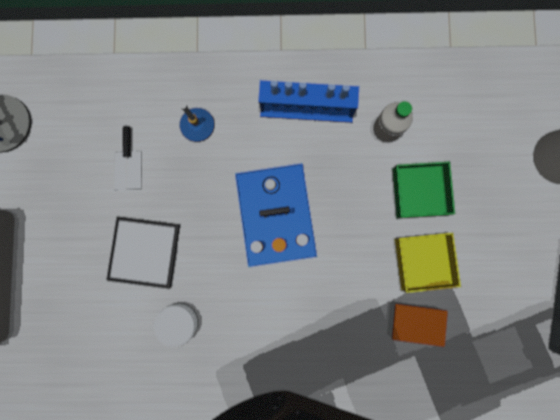

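View pics/scene0.png

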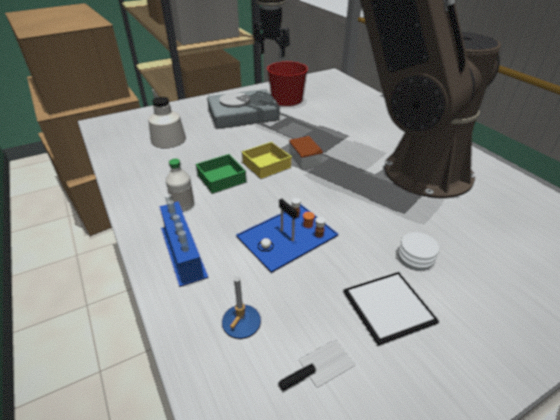

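The top view shows the tray centred near (277,215), with the vials at (257,247) and (302,240) and the stopper between them at (279,245). The ball is at (270,185), the green bin at (424,190), the yellow bin at (428,262) and the pad at (144,252). The scene view confirms this layout. I'll enlarge the tray and compute the centroids.

```bash
python3 - <<'E'
from h import *
d=load('top0.png'); im=d['frame']
cv2.imwrite('pics/c0.png',cv2.resize(im[160:272,228:328],None,fx=5.3,fy=5.3,interpolation=cv2.INTER_CUBIC)[:,:,::-1])
r,g,b=[im[:,:,i].astype(int) for i in range(3)]
def comp(m,roi):
    x0,x1,y0,y1=roi; k=np.zeros(m.shape,np.uint8); k[y0:y1,x0:x1]=m[y0:y1,x0:x1]
    c=max(cv2.findContours(k,cv2.RETR_EXTERNAL,cv2.CHAIN_APPROX_NONE)[0],key=cv2.contourArea)
    return cv2.minAreaRect(c)
for n,m,roi,z in (('green',(g>r+40)&(g>b+40),(385,465,150,225),.045),('yellow',(r>b+50)&(g>b+50),(385,470,226,297),.045),
  ('pad',(r+g+b<200),(95,190,210,295),.012),('tray',(b>r+50)&(b>g+30),(228,328,155,272),.010)):
    q=comp(m,roi); P=np.array([ray(d,*p,z) for p in cv2.boxPoints(q)])
    e=P[1]-P[0]; f=P[2]-P[1]
    print(n,np.round(q[0],1),P.mean(0).round(4),'sides',np.linalg.norm(e).round(4),np.linalg.norm(f).round(4),'yaw',np.degrees(np.arctan2(e[1],e[0])).round(1),np.degrees(np.arctan2(f[1],f[0])).round(1))
E
```

```text
green [423.2 189.9] [ 0.6011 -0.2838  0.045 ] sides 0.1123 0.1142 yaw -87.0 -179.1
yellow [428.7 261.9] [ 0.4426 -0.2891  0.045 ] sides 0.1249 0.1202 yaw -83.2 -175.5
pad [143.1 251.9] [0.4698 0.3499 0.012 ] sides 0.1453 0.1512 yaw -5.9 -98.0
tray [275.2 214.7] [0.5531 0.0462 0.01  ] sides 0.1618 0.2188 yaw -82.1 -172.4
```

View pics/c0.png

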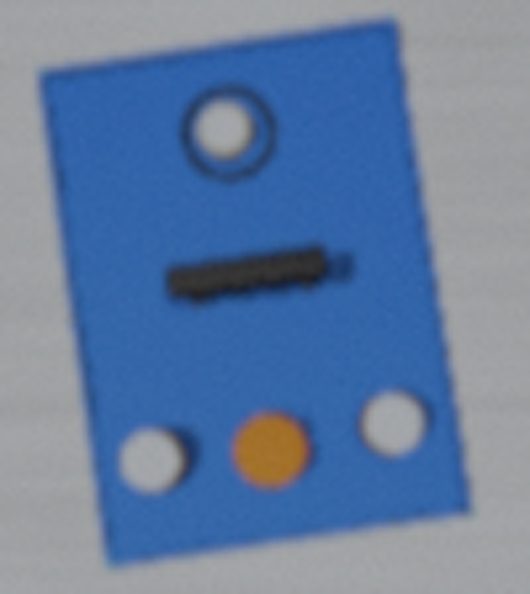

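The crop shows the ball at (224,129), the handle bar at (247,273), the vial caps at (152,461) and (394,424), and the stopper top at (271,450).

```bash
python3 - <<'E'
from h import *
d=load('top0.png')
T=np.array([.5531,.0462]);a=np.radians(7.6);Rt=np.array([[np.cos(a),-np.sin(a)],[np.sin(a),np.cos(a)]])
for n,u,v,z in (('ball',224,129,.0175),('handle',247,273,.108),('vL',152,461,.06),('st',271,450,.041),('vR',394,424,.06)):
    p=ray(d,(u+.5)/5.3-.5+228,(v+.5)/5.3-.5+160,z)[:2]; print(n,p.round(4),'tray',(Rt.T@(p-T)).round(4))
s=sensors.sense();M=rot(s['orientation']);print(M.round(3))
E
```

```text
ball [0.6225 0.0574] tray [0.0702 0.0019]
handle [0.5518 0.0456] tray [-0.0014 -0.0004]
vL [0.479  0.0864] tray [-0.0681  0.0497]
st [0.4832 0.0379] tray [-0.0704  0.0011]
vR [ 0.4932 -0.0128] tray [-0.0672 -0.0506]
[[ 0.918  0.398 -0.   ]
 [ 0.398 -0.918  0.001]
 [ 0.    -0.001 -1.   ]]
```

```bash
cat >> h.py <<'E'
def plan(wps, p=None, yaw=None):
    """wps: (x,y,z,yawdeg of tool y,opening,rows[,smooth]). Prints rows from measured pose."""
    s=sensors.sense(); M=rot(s['orientation']); p=np.array(s['eef_pos']) if p is None else np.array(p,float)
    print('t',round(s['time'],2),'p',p.round(4),'z',M[:,2].round(4),'yaw',np.degrees(np.arctan2(M[1,1],M[0,1])).round(2),'F',s['force'].round(1),'w',round(s['grip_width'],4),'ff',round(float(s['finger_force']),1))
    rows=[]
    for w in wps:
        x,y,z,yw,o,n=w[:6]; yr=np.radians(yw); ty=np.array([np.cos(yr),np.sin(yr),0]); tz=np.array([0,0,-1.])
        G=np.c_[np.cross(ty,tz),ty,tz]; q=np.array([x,y,z]); p0=p.copy(); dv=R.from_matrix(M.T@G).as_rotvec()
        f=lambda k:(0.5-0.5*np.cos(np.pi*k/n)) if len(w)>6 else k/n
        for k in range(1,n+1):
            r=(dv*(f(k)-f(k-1))).round(3); t=(M.T@(p0+(q-p0)*f(k)-p)*1000).round(1)
            p=p+M@t/1000; M=M@R.from_rotvec(r).as_matrix(); rows.append([*r.tolist(),*t.tolist(),o])
    while len(rows)%5: rows.append([0,0,0,0,0,0,rows[-1][6]])
    for i in range(0,len(rows),5): print([[0 if abs(v)<1e-9 else v for v in r] for r in rows[i:i+5]])
E
python3 - <<'E'
from h import *
plan([(.4932,-.0128,.13,7.6,.6,13),(.4932,-.0128,.10,7.6,.6,2)])
E
```

```text
t 0.1 p [ 0.2583 -0.5961  0.2307] z [-4.e-04  1.e-03 -1.e+00] yaw -66.58 F [-0.2 -0.   0.9] w 0.0858 ff 0.0
[[0, 0, -0.1, 34.4, -34.0, 7.8, 0.6], [0, 0, -0.1, 37.7, -30.3, 7.8, 0.6], [0, 0, -0.1, 40.4, -26.5, 7.8, 0.6], [0, 0, -0.1, 43.0, -22.3, 7.7, 0.6], [0, 0, -0.1, 44.9, -17.9, 7.8, 0.6]]
[[0, 0, -0.1, 46.5, -13.3, 7.8, 0.6], [0, 0, -0.1, 47.6, -8.6, 7.8, 0.6], [0, 0, -0.1, 48.2, -3.8, 7.8, 0.6], [0, 0, -0.1, 48.4, 1.0, 7.8, 0.6], [0, 0, -0.1, 48.0, 5.8, 7.8, 0.6]]
[[0, 0, -0.1, 47.2, 10.6, 7.7, 0.6], [0, 0, -0.1, 45.8, 15.3, 7.8, 0.6], [0, 0, -0.1, 44.2, 19.7, 7.8, 0.6], [0, -0.001, 0.003, 0, 0, 15.0, 0.6], [0, -0.001, 0.003, 0, 0.1, 15.0, 0.6]]
```

Request:
jog_arm:
  motion:
    - [0, 0, -0.1, 34, -34, 8, 0.6]
    - [0, 0, -0.1, 38, -30, 8, 0.6]
    - [0, 0, -0.1, 40, -26, 8, 0.6]
    - [0, 0, -0.1, 43, -22, 8, 0.6]
    - [0, 0, -0.1, 45, -18, 8, 0.6]

```text
time: 0.72
eef_pos: [0.3492, -0.3716, 0.1909]
orientation: [-2.82, -1.383, 0.0]
force: [0.8, 0.5, 1.0]
grip_width: 0.0513
finger_force: 0.0
```

Request:
jog_arm:
  motion:
    - [0, 0, -0.1, 46, -13, 8, 0.6]
    - [0, 0, -0.1, 48, -9, 8, 0.6]
    - [0, 0, -0.1, 48, -4, 8, 0.6]
    - [0, 0, -0.1, 48, 1, 8, 0.6]
    - [0, 0, -0.1, 48, 6, 8, 0.6]

```text
time: 1.35
eef_pos: [0.4393, -0.1479, 0.151]
orientation: [-2.391, -2.038, -0.0]
force: [0.9, -0.7, -0.5]
grip_width: 0.0511
finger_force: 0.0
```

Request:
jog_arm:
  motion:
    - [0, 0, -0.1, 47, 11, 8, 0.6]
    - [0, 0, -0.1, 46, 15, 8, 0.6]
    - [0, 0, -0.1, 44, 20, 8, 0.6]
    - [0, 0, 0, 0, 0, 0, 0.6]
    - [0, 0, 0, 0, 0, 0, 0.6]

```text
time: 1.98
eef_pos: [0.4931, -0.015, 0.1271]
orientation: [-2.062, -2.369, 0.001]
force: [0.2, -0.3, -0.0]
grip_width: 0.051
finger_force: 0.0
```

```bash
python3 - <<'E'
from h import *
plan([(.4932,-.0128,.026,7.6,.6,5)])
d=shot('wrist','w0.png'); print(d['eye'],d['attitude'],d['vertical_fov'])
E
```

```text
t 1.98 p [ 0.4931 -0.015   0.1271] z [-7.e-04 -1.e-04 -1.e+00] yaw 7.92 F [ 0.2 -0.3 -0. ] w 0.051 ff 0.0
[[0, 0, 0.001, 0.4, 0.1, 20.2, 0.6], [0, 0, 0.001, 0.5, 0.1, 20.2, 0.6], [0, 0, 0.001, 0.4, 0.1, 20.3, 0.6], [0, 0, 0.001, 0.4, 0.1, 20.2, 0.6], [0, 0, 0.001, 0.5, 0.1, 20.2, 0.6]]
[0.48410991 0.05542327 0.2708589 ] [2.84921737 0.19720562 0.02679738] 64.13936988250337
```

View pics/w0.png

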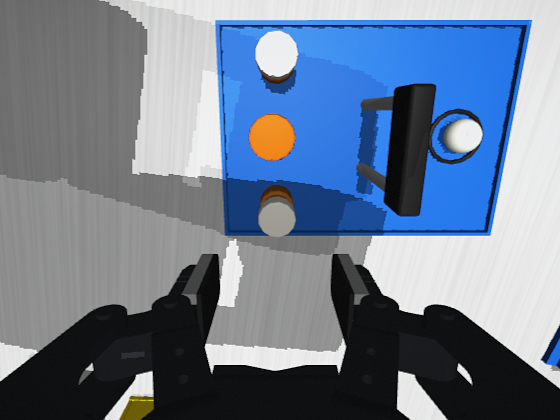

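The wrist view shows the caps at (277,54) and (277,219), the stopper top at (272,137), the ball at (462,136), and the handle bar spanning (388..436, 85..215).

```bash
python3 - <<'E'
from h import *
d=load('w0.png')
for n,u,v,z in (('vL',277,54,.06),('st',272,137,.041),('vR',277,219,.06),('tray-+',217,21,.01),('++',531,21,.01),('+-',490,235,.01),('--',226,235,.01),('barT+',416,85,.108),('barT-',402,215,.108)): print(n,ray(d,u,v,z)[:2].round(4))
E
```

```text
vL [0.4809 0.0856]
st [0.4844 0.0371]
vR [ 0.4949 -0.0138]
tray-+ [0.4357 0.108 ]
++ [0.6525 0.138 ]
+- [ 0.6747 -0.0197]
-- [ 0.4574 -0.05  ]
barT+ [0.5464 0.0746]
barT- [0.5552 0.0129]
```

Request:
jog_arm:
  motion:
    - [0, 0, 0, 1.5, 1, 20, 0.6]
    - [0, 0, 0, 0, 0, 24, 0.6]
    - [0, 0, 0, 0, 0, 24, 0.6]
    - [0, 0, 0, 0, 0, 22, 0.6]
    - [0, 0, 0, 0, 0, 11, 0.6]

```text
time: 2.65
eef_pos: [0.4937, -0.0145, 0.0256]
orientation: [-2.065, -2.367, 0.001]
force: [-0.4, -0.5, 0.3]
grip_width: 0.0515
finger_force: 0.0
```

Request:
jog_arm:
  motion:
    - [0, 0, 0, 0, 0, 0, 0.1]
    - [0, 0, 0, 0, 0, 0, 0.1]
    - [0, 0, 0, 0, 0, 0, 0.1]
    - [0, 0, 0, 0, 0, 0, 0.1]
    - [0, 0, 0, 0, 0, 0, 0.1]
  force: 30

```text
time: 3.28
eef_pos: [0.4946, -0.0134, 0.0267]
orientation: [2.062, 2.369, 0.001]
force: [-0.6, 0.1, 8.0]
grip_width: 0.0243
finger_force: 29.9
```

```bash
python3 - <<'E'
from h import *
s=sensors.sense()['eef_pos']
plan([(s[0],s[1],.125,7.6,.1,5),(.443,-.263,.125,7.6,.1,7),(.443,-.263,.026,7.6,.1,7)])
E
```

```text
t 3.27 p [ 0.4946 -0.0134  0.0267] z [ 8.e-04 -1.e-04 -1.e+00] yaw 7.91 F [-0.6  0.1  8. ] w 0.0243 ff 29.9
[[0, 0, 0.001, 0, 0, -19.7, 0.1], [0, 0, 0.001, 0, 0, -19.6, 0.1], [0, 0, 0.001, 0, 0, -19.7, 0.1], [0, 0, 0.001, 0, 0.1, -19.7, 0.1], [0, 0, 0.001, 0, 0, -19.6, 0.1]]
[[0, 0, 0, -34.4, -12.0, 0, 0.1], [0, 0, 0, -34.3, -12.1, 0, 0.1], [0, 0, 0, -34.4, -12.0, 0, 0.1], [0, 0, 0, -34.4, -12.1, 0, 0.1], [0, 0, 0, -34.3, -12.0, 0, 0.1]]
[[0, 0, 0, -34.4, -12.1, 0, 0.1], [0, 0, 0, -34.4, -12.0, 0, 0.1], [0, 0, 0, 0, 0, 14.1, 0.1], [0, 0, 0, 0, 0, 14.2, 0.1], [0, 0, 0, 0, 0, 14.1, 0.1]]
[[0, 0, 0, 0, 0, 14.2, 0.1], [0, 0, 0, 0, -0.1, 14.1, 0.1], [0, 0, 0, 0.1, 0, 14.1, 0.1], [0, 0, 0, 0, 0, 14.2, 0.1], [0, 0, 0, 0, 0, 0, 0.1]]
```

Request:
jog_arm:
  motion:
    - [0, 0, 0, 0, 0, -14, 0.1]
    - [0, 0, 0, 0, 0, -20, 0.1]
    - [0, 0, 0, 0, 0, -24, 0.1]
    - [0, 0, 0, 0, 0, -24, 0.1]
    - [0, 0, 0, -10, -4, -17, 0.1]

```text
time: 3.9
eef_pos: [0.492, -0.0236, 0.1272]
orientation: [2.061, 2.369, 0.001]
force: [-0.5, -0.8, -0.7]
grip_width: 0.0243
finger_force: 29.6
```

Request:
jog_arm:
  motion:
    - [0, 0, 0, -40, -14, 0, 0.1]
    - [0, 0, 0, -48, -17, 0, 0.1]
    - [0, 0, 0, -48, -17, 0, 0.1]
    - [0, 0, 0, -48, -17, 0, 0.1]
    - [0, 0, 0, -46, -15, 0, 0.1]

```text
time: 4.53
eef_pos: [0.4435, -0.2643, 0.1263]
orientation: [2.063, 2.369, 0.0]
force: [0.6, 0.3, -0.6]
grip_width: 0.0243
finger_force: 29.6
```

```bash
python3 - <<'E'
from h import *
plan([(.443,-.263,.026,7.6,.1,8)])
E
```

```text
t 4.53 p [ 0.4435 -0.2643  0.1263] z [ 6.e-04 -3.e-04 -1.e+00] yaw 7.9 F [ 0.6  0.3 -0.6] w 0.0243 ff 29.6
[[0, 0, 0.001, 0.2, 0, 12.5, 0.1], [0, 0, 0.001, 0.2, -0.1, 12.6, 0.1], [0, 0, 0.001, 0.1, 0, 12.5, 0.1], [0, 0, 0.001, 0.2, -0.1, 12.5, 0.1], [0, 0, 0.001, 0.2, 0, 12.6, 0.1]]
[[0, 0, 0.001, 0.2, -0.1, 12.5, 0.1], [0, 0, 0.001, 0.1, -0.1, 12.5, 0.1], [0, 0, 0.001, 0.2, 0, 12.6, 0.1], [0, 0, 0, 0, 0, 0, 0.1], [0, 0, 0, 0, 0, 0, 0.1]]
```

Request:
jog_arm:
  motion:
    - [0, 0, 0, 0, 0, 22, 0.1]
    - [0, 0, 0, 0, 0, 25, 0.1]
    - [0, 0, 0, 0, 0, 25, 0.1]
    - [0, 0, 0, 0, 0, 18, 0.1]
    - [0, 0, 0, 0, 0, 6, 0.1]

```text
time: 5.15
eef_pos: [0.4437, -0.2624, 0.0291]
orientation: [-2.062, -2.369, 0.0]
force: [0.2, 0.1, -0.6]
grip_width: 0.0246
finger_force: 29.6
```

Request:
jog_arm:
  motion:
    - [0, 0, 0, 0, 0, 2, 0.1]
    - [0, 0, 0, 0, 0, 2, 0.1]
    - [0, 0, 0, 0, 0, 1, 0.1]
    - [0, 0, 0, 0, 0, 0, 0.1]
    - [0, 0, 0, 0, 0, 0, 0.1]

```text
time: 5.78
eef_pos: [0.4446, -0.263, 0.0256]
orientation: [2.062, 2.368, 0.0]
force: [-3.3, 0.6, 18.5]
grip_width: 0.0247
finger_force: 31.1
```

Request:
jog_arm:
  motion:
    - [0, 0, 0, 0, 0, -1, 0.55]
    - [0, 0, 0, 0, 0, 0, 0.55]
    - [0, 0, 0, 0, 0, 0, 0.55]
    - [0, 0, 0, 0, 0, -12, 0.55]
    - [0, 0, 0, 0, 0, -20, 0.55]

```text
time: 6.4
eef_pos: [0.4437, -0.2624, 0.0577]
orientation: [-2.062, -2.368, 0.0]
force: [-0.1, -0.4, -0.3]
grip_width: 0.0469
finger_force: 0.0
```

Request:
jog_arm:
  motion:
    - [0, 0, 0, 0, 0, -25, 0.6]
    - [0, 0, 0, 0, 0, -25, 0.6]
    - [0, 0, 0, 0, 0, -20, 0.6]
    - [0, 0, 0, 40, 10, 0, 0.6]
    - [0, 0, 0, 50, 13, 0, 0.6]

```text
time: 7.02
eef_pos: [0.4548, -0.1701, 0.1283]
orientation: [2.064, 2.366, 0.001]
force: [1.2, 0.7, -0.3]
grip_width: 0.0513
finger_force: 0.0
```

```bash
python3 - <<'E'
from h import *
plan([(.480,.086,.125,7.6,.6,6),(.480,.086,.026,7.6,.6,4)])
E
```

```text
t 7.03 p [ 0.4548 -0.1701  0.1283] z [ 1.5e-03 -7.0e-04 -1.0e+00] yaw 7.79 F [ 1.2  0.7 -0.3] w 0.0513 ff 0.0
[[0, 0, 0.001, 41.7, 9.9, 0.5, 0.6], [0, 0, 0.001, 41.8, 9.9, 0.6, 0.6], [0, 0, 0.001, 41.7, 9.9, 0.5, 0.6], [0, 0, 0.001, 41.7, 9.8, 0.5, 0.6], [0, 0, 0.001, 41.8, 9.8, 0.6, 0.6]]
[[0, 0, 0.001, 41.8, 9.7, 0.5, 0.6], [0, 0, -0.001, 0, 0, 24.8, 0.6], [0, 0, -0.001, 0, -0.1, 24.7, 0.6], [0, 0, -0.001, 0.1, 0, 24.8, 0.6], [0, 0, -0.001, 0, 0, 24.7, 0.6]]
```

Request:
jog_arm:
  motion:
    - [0, 0, 0, 50, 12, 0, 0.6]
    - [0, 0, 0, 55, 13, 0, 0.6]
    - [0, 0, 0, 55, 13, 0, 0.6]
    - [0, 0, 0, 55, 13, 0, 0.6]
    - [0, 0, 0, 34, 8, 0, 0.6]

```text
time: 7.65
eef_pos: [0.4787, 0.0868, 0.1281]
orientation: [2.061, 2.371, 0.001]
force: [0.7, -0.3, 0.3]
grip_width: 0.051
finger_force: 0.0
```

Request:
jog_arm:
  motion:
    - [0, 0, 0, 0, 0, 10, 0.6]
    - [0, 0, 0, 0, 0, 15, 0.6]
    - [0, 0, 0, 0, 0, 5, 0.6]
    - [0, 0, 0, 0, 0, 0, 0.6]
    - [0, 0, 0, 0, 0, 0, 0.6]

```text
time: 8.28
eef_pos: [0.4788, 0.0839, 0.0974]
orientation: [-2.064, -2.368, 0.0]
force: [-0.1, 0.6, -0.3]
grip_width: 0.0514
finger_force: 0.0
```

```bash
python3 - <<'E'
from h import *
plan([(.480,.086,.026,7.6,.6,5)])
E
```

```text
t 8.28 p [0.4788 0.0839 0.0974] z [-0.  0. -1.] yaw 7.85 F [-0.1  0.6 -0.3] w 0.0514 ff 0.0
[[0, 0, 0.001, 0.4, 0.3, 14.3, 0.6], [0, 0, 0.001, 0.4, 0.3, 14.3, 0.6], [0, 0, 0.001, 0.4, 0.3, 14.2, 0.6], [0, 0, 0.001, 0.4, 0.3, 14.3, 0.6], [0, 0, 0.001, 0.4, 0.3, 14.3, 0.6]]
```

Request:
jog_arm:
  motion:
    - [0, 0, 0, 2, 1.5, 12, 0.6]
    - [0, 0, 0, 0, 0, 18, 0.6]
    - [0, 0, 0, 0, 0, 20, 0.6]
    - [0, 0, 0, 0, 0, 16, 0.6]
    - [0, 0, 0, 0, 0, 4, 0.6]

```text
time: 8.9
eef_pos: [0.4793, 0.0866, 0.0262]
orientation: [-2.062, -2.368, 0.002]
force: [0.7, -0.6, 0.9]
grip_width: 0.0512
finger_force: 0.0
```

Request:
jog_arm:
  motion:
    - [0, 0, 0, 0, 0, 0, 0.1]
    - [0, 0, 0, 0, 0, 0, 0.1]
    - [0, 0, 0, 0, 0, 0, 0.1]
    - [0, 0, 0, 0, 0, 0, 0.1]
    - [0, 0, 0, 0, 0, 0, 0.1]
  force: 30

```text
time: 9.52
eef_pos: [0.4801, 0.0866, 0.0276]
orientation: [2.063, 2.369, 0.001]
force: [-1.1, 0.6, 7.3]
grip_width: 0.024
finger_force: 29.9
```

Request:
jog_arm:
  motion:
    - [0, 0, 0, 0, 0, -14, 0.1]
    - [0, 0, 0, 0, 0, -20, 0.1]
    - [0, 0, 0, 0, 0, -25, 0.1]
    - [0, 0, 0, 0, 0, -25, 0.1]
    - [0, 0, 0, 0, 0, -20, 0.1]

```text
time: 10.15
eef_pos: [0.48, 0.0866, 0.1331]
orientation: [2.063, 2.369, 0.001]
force: [0.2, 0.8, -0.5]
grip_width: 0.0245
finger_force: 29.5
```

```bash
python3 - <<'E'
from h import *
plan([(.443,-.315,.129,7.6,.1,9)])
E
```

```text
t 10.15 p [0.48   0.0866 0.1331] z [ 9.e-04  1.e-04 -1.e+00] yaw 7.91 F [ 0.2  0.8 -0.5] w 0.0245 ff 29.5
[[0, 0, 0.001, -43.6, -10.2, 0.4, 0.1], [0, 0, 0.001, -43.7, -10.2, 0.5, 0.1], [0, 0, 0.001, -43.6, -10.1, 0.4, 0.1], [0, 0, 0.001, -43.7, -10.1, 0.5, 0.1], [0, 0, 0.001, -43.7, -10.0, 0.4, 0.1]]
[[0, 0, 0.001, -43.6, -10.0, 0.5, 0.1], [0, 0, 0.001, -43.7, -9.9, 0.4, 0.1], [0, 0, 0.001, -43.7, -9.9, 0.5, 0.1], [0, 0, 0.001, -43.8, -9.9, 0.4, 0.1], [0, 0, 0, 0, 0, 0, 0.1]]
```

Request:
jog_arm:
  motion:
    - [0, 0, 0, -32, -7, 0, 0.1]
    - [0, 0, 0, -48, -11, 0, 0.1]
    - [0, 0, 0, -50, -12, 0, 0.1]
    - [0, 0, 0, -50, -12, 0, 0.1]
    - [0, 0, 0, -50, -12, 0, 0.1]

```text
time: 10.78
eef_pos: [0.4577, -0.1503, 0.1322]
orientation: [2.062, 2.369, 0.0]
force: [0.9, 0.7, -0.0]
grip_width: 0.024
finger_force: 29.5
```

Request:
jog_arm:
  motion:
    - [0, 0, 0, -50, -11, 0, 0.1]
    - [0, 0, 0, -50, -11, 0, 0.1]
    - [0, 0, 0, -40, -9, 0, 0.1]
    - [0, 0, 0, -23, -5, 0, 0.1]
    - [0, 0, 0, 0, 0, 0, 0.1]

```text
time: 11.4
eef_pos: [0.4447, -0.3161, 0.1317]
orientation: [2.065, 2.367, 0.0]
force: [0.9, 0.0, -1.0]
grip_width: 0.0246
finger_force: 29.5
```

```bash
python3 - <<'E'
from h import *
plan([(.443,-.315,.0275,7.6,.1,5)])
E
```

```text
t 11.4 p [ 0.4447 -0.3161  0.1317] z [ 4.e-04 -3.e-04 -1.e+00] yaw 7.81 F [ 0.9  0.  -1. ] w 0.0246 ff 29.5
[[0, 0, 0.001, 0.3, -0.3, 20.8, 0.1], [0, 0, 0.001, 0.3, -0.3, 20.9, 0.1], [0, 0, 0.001, 0.2, -0.3, 20.8, 0.1], [0, 0, 0.001, 0.3, -0.4, 20.9, 0.1], [0, 0, 0.001, 0.3, -0.3, 20.8, 0.1]]
```

Request:
jog_arm:
  motion:
    - [0, 0, 0, 0, 0, 24, 0.1]
    - [0, 0, 0, 0, 0, 28, 0.1]
    - [0, 0, 0, 0, 0, 26, 0.1]
    - [0, 0, 0, 0, 0, 18, 0.1]
    - [0, 0, 0, 0, 0, 5, 0.1]

```text
time: 12.02
eef_pos: [0.4444, -0.3134, 0.0296]
orientation: [-2.06, -2.369, -0.0]
force: [-0.2, -0.3, 0.1]
grip_width: 0.0241
finger_force: 29.5
```

Request:
jog_arm:
  motion:
    - [0, 0, 0, 0, 0, 2, 0.1]
    - [0, 0, 0, 0, 0, 1, 0.1]
    - [0, 0, 0, 0, 0, 0, 0.1]
    - [0, 0, 0, 0, 0, 0, 0.1]
    - [0, 0, 0, 0, 0, 0, 0.55]

```text
time: 12.65
eef_pos: [0.4449, -0.3152, 0.0275]
orientation: [2.063, 2.369, 0.0]
force: [0.4, 0.0, 0.9]
grip_width: 0.0414
finger_force: 0.0
```

Request:
jog_arm:
  motion:
    - [0, 0, 0, 0, 0, 0, 0.55]
    - [0, 0, 0, 0, 0, 0, 0.55]
    - [0, 0, 0, 0, 0, 0, 0.55]
    - [0, 0, 0, 0, 0, -12, 0.55]
    - [0, 0, 0, 0, 0, -20, 0.55]

```text
time: 13.28
eef_pos: [0.4445, -0.3149, 0.0598]
orientation: [-2.062, -2.369, 0.0]
force: [0.6, -0.2, 0.2]
grip_width: 0.047
finger_force: 0.0
```

Request:
jog_arm:
  motion:
    - [0, 0, 0, 0, 0, -25, 0.6]
    - [0, 0, 0, 0, 0, -25, 0.6]
    - [0, 0, 0, 0, 0, -20, 0.6]
    - [0, 0, 0, 40, 10, 0, 0.6]
    - [0, 0, 0, 50, 13, 0, 0.6]

```text
time: 13.9
eef_pos: [0.4556, -0.2226, 0.1304]
orientation: [2.064, 2.366, 0.001]
force: [0.6, 0.1, 0.4]
grip_width: 0.0513
finger_force: 0.0
```

Request:
jog_arm:
  motion:
    - [0, 0, 0, 50, 12, 0, 0.6]
    - [0, 0, 0, 50, 12, 0, 0.6]
    - [0, 0, 0, 50, 11, 0, 0.6]
    - [0, 0, 0, 50, 11, 0, 0.6]
    - [0, 0, 0, 40, 8, 0, 0.6]

```text
time: 14.52
eef_pos: [0.4758, 0.0243, 0.1302]
orientation: [2.062, 2.37, 0.001]
force: [0.6, -0.1, 0.5]
grip_width: 0.0512
finger_force: 0.0
```

Request:
jog_arm:
  motion:
    - [0, 0, 0, 18, 2, 15, 0.6]
    - [0, 0, 0, 0, 0, 20, 0.6]
    - [0, 0, 0, 0, 0, 5, 0.6]
    - [0, 0, 0, 0, 0, 0, 0.6]
    - [0, 0, 0, 0, 0, 0, 0.6]

```text
time: 15.15
eef_pos: [0.4756, 0.0402, 0.09]
orientation: [2.063, 2.368, 0.001]
force: [0.0, -0.1, 1.0]
grip_width: 0.0512
finger_force: 0.0
```

```bash
python3 - <<'E'
from h import *
plan([(.484,.0375,.010,7.6,.6,5)])
shot('top','top1.png')
E
```

```text
t 15.15 p [0.4756 0.0402 0.09  ] z [ 9.e-04  0.e+00 -1.e+00] yaw 7.88 F [ 0.  -0.1  1. ] w 0.0512 ff 0.0
[[0, 0, 0.001, -0.8, 1.6, 16.0, 0.6], [0, 0, 0.001, -0.7, 1.5, 16.0, 0.6], [0, 0, 0.001, -0.8, 1.6, 16.0, 0.6], [0, 0, 0.001, -0.7, 1.6, 16.0, 0.6], [0, 0, 0.001, -0.8, 1.5, 16.0, 0.6]]
```

View pics/top1.png

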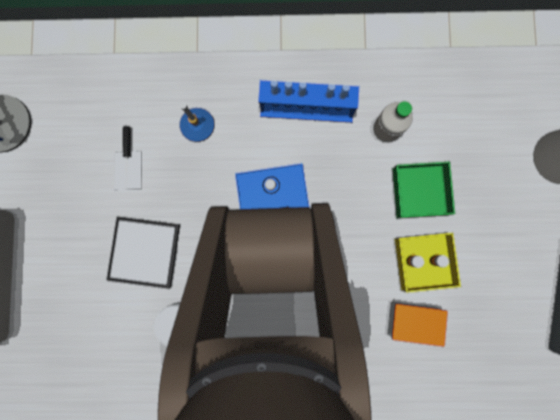

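Both vials stand in the yellow bin, at (418,262) and (441,261), and the ball is still in its pocket at (270,185). The stopper is next.

Request:
jog_arm:
  motion:
    - [0, 0, 0, -3.5, 8, 10, 0.6]
    - [0, 0, 0, 0, 0, 20, 0.6]
    - [0, 0, 0, 0, 0, 24, 0.6]
    - [0, 0, 0, 0, 0, 18, 0.6]
    - [0, 0, 0, 0, 0, 6, 0.6]

```text
time: 15.82
eef_pos: [0.4823, 0.0378, 0.0098]
orientation: [-2.062, -2.367, 0.003]
force: [-8.6, -2.2, 10.1]
grip_width: 0.0512
finger_force: 0.0
```

Request:
jog_arm:
  motion:
    - [0, 0, 0, 0, 0, 0, 0.2]
    - [0, 0, 0, 0, 0, 0, 0.2]
    - [0, 0, 0, 0, 0, 0, 0.2]
    - [0, 0, 0, 0, 0, 0, 0.2]
    - [0, 0, 0, 0, 0, 0, 0.2]
  force: 30

```text
time: 16.45
eef_pos: [0.4837, 0.0381, 0.0114]
orientation: [2.063, 2.369, 0.0]
force: [-0.9, -1.2, -1.2]
grip_width: 0.0303
finger_force: 29.7
```

Request:
jog_arm:
  motion:
    - [0, 0, 0, 0, 0, -14, 0.2]
    - [0, 0, 0, 0, 0, -20, 0.2]
    - [0, 0, 0, 0, 0, -25, 0.2]
    - [0, 0, 0, 0, 0, -25, 0.2]
    - [0, 0, 0, 0, 0, -20, 0.2]

```text
time: 17.08
eef_pos: [0.4838, 0.0381, 0.1173]
orientation: [2.062, 2.369, 0.001]
force: [-0.2, 0.5, -0.5]
grip_width: 0.0306
finger_force: 29.7
```

```bash
python3 - <<'E'
from h import *
plan([(.48,-.1,.115,7.6,.2,3),(.601,-.284,.115,7.6,.2,5)])
E
```

```text
t 17.07 p [0.4838 0.0381 0.1173] z [ 0.0013  0.     -1.    ] yaw 7.91 F [-0.2  0.5 -0.5] w 0.0306 ff 29.7
[[0, 0, 0.002, -45.4, -7.6, 0.8, 0.2], [0, 0, 0.002, -45.5, -7.5, 0.7, 0.2], [0, 0, 0.002, -45.5, -7.4, 0.8, 0.2], [0, 0, 0, -39.7, 19.1, 0, 0.2], [0, 0, 0, -39.6, 19.2, 0, 0.2]]
[[0, 0, 0, -39.7, 19.1, 0.1, 0.2], [0, 0, 0, -39.6, 19.2, 0, 0.2], [0, 0, 0, -39.7, 19.1, 0, 0.2], [0, 0, 0, 0, 0, 0, 0.2], [0, 0, 0, 0, 0, 0, 0.2]]
```

Request:
jog_arm:
  motion:
    - [0, 0, 0, -35, -6, 0, 0.2]
    - [0, 0, 0, -50, -8, 0, 0.2]
    - [0, 0, 0, -50, -8, 0, 0.2]
    - [0, 0, 0, -42, 20, 0, 0.2]
    - [0, 0, 0, -42, 20, 0, 0.2]

```text
time: 17.7
eef_pos: [0.532, -0.178, 0.1166]
orientation: [2.063, 2.368, 0.001]
force: [-0.1, 0.0, -0.3]
grip_width: 0.0299
finger_force: 29.8
```

Request:
jog_arm:
  motion:
    - [0, 0, 0, -42, 20, 0, 0.2]
    - [0, 0, 0, -42, 20, 0, 0.2]
    - [0, 0, 0, -32, 15, 0, 0.2]
    - [0, 0, 0, 0, 0, 0, 0.2]
    - [0, 0, 0, 0, 0, 0, 0.2]

```text
time: 18.32
eef_pos: [0.6013, -0.2831, 0.1157]
orientation: [-2.063, -2.369, 0.0]
force: [-0.1, 0.0, -0.6]
grip_width: 0.0304
finger_force: 29.8
```

```bash
python3 - <<'E'
from h import *
plan([(.601,-.284,.0105,7.6,.2,5)])
E
```

```text
t 18.32 p [ 0.6013 -0.2831  0.1157] z [-5.e-04  4.e-04 -1.e+00] yaw 7.9 F [-0.1  0.  -0.6] w 0.0304 ff 29.8
[[0, 0, 0.001, -0.2, -0.1, 21.0, 0.2], [0, 0, 0.001, -0.2, -0.1, 21.1, 0.2], [0, 0, 0.001, -0.2, 0, 21.0, 0.2], [0, 0, 0.001, -0.1, -0.1, 21.1, 0.2], [0, 0, 0.001, -0.2, -0.1, 21.0, 0.2]]
```

Then lift off and go above the tray handle.

Request:
jog_arm:
  motion:
    - [0, 0, 0, 0, 0, 24, 0.2]
    - [0, 0, 0, 0, 0, 28, 0.2]
    - [0, 0, 0, 0, 0, 26, 0.2]
    - [0, 0, 0, 0, 0, 18, 0.2]
    - [0, 0, 0, 0, 0, 6, 0.2]

```text
time: 18.95
eef_pos: [0.6013, -0.2828, 0.0126]
orientation: [-2.061, -2.369, 0.001]
force: [-0.3, -0.2, 0.1]
grip_width: 0.0303
finger_force: 29.8
```

Request:
jog_arm:
  motion:
    - [0, 0, 0, 0, 0, 2, 0.2]
    - [0, 0, 0, 0, 0, 1, 0.2]
    - [0, 0, 0, 0, 0, 0, 0.2]
    - [0, 0, 0, 0, 0, 0, 0.55]
    - [0, 0, 0, 0, 0, 0, 0.55]

```text
time: 19.58
eef_pos: [0.6021, -0.2838, 0.0105]
orientation: [2.063, 2.369, 0.0]
force: [1.1, 0.4, -0.2]
grip_width: 0.0471
finger_force: 0.0
```

Request:
jog_arm:
  motion:
    - [0, 0, 0, 0, 0, 0, 0.55]
    - [0, 0, 0, 0, 0, 0, 0.55]
    - [0, 0, 0, 0, 0, -15, 0.55]
    - [0, 0, 0, 0, 0, -30, 0.55]
    - [0, 0, 0, 0, 0, -40, 0.55]

```text
time: 20.2
eef_pos: [0.6016, -0.2835, 0.0965]
orientation: [-2.062, -2.369, 0.0]
force: [1.0, 0.5, -0.3]
grip_width: 0.0469
finger_force: 0.0
```

Request:
jog_arm:
  motion:
    - [0, 0, 0, 0, 0, -45, 0.55]
    - [0, 0, 0, 0, 0, -40, 0.55]
    - [0, 0, 0, 0, 0, -20, 0.55]
    - [0, 0, 0, 40, -10, 0, 0.55]
    - [0, 0, 0, 45, -8, 0, 0.55]

```text
time: 20.82
eef_pos: [0.5721, -0.2015, 0.2016]
orientation: [2.064, 2.367, 0.001]
force: [1.5, 0.9, -0.8]
grip_width: 0.0469
finger_force: 0.0
```

```bash
python3 - <<'E'
from h import *
plan([(.554,-.02,.2,7.6,.55,5)])
shot('top','top2.png'); shot('wrist','w2.png')
a=cv2.imread('pics/top2.png'); b=cv2.imread('pics/w2.png'); cv2.imwrite('pics/m2.png',cv2.resize(np.hstack([a,b]),(800,300)))
E
```

```text
t 20.82 p [ 0.5721 -0.2015  0.2016] z [ 1.4e-03 -5.0e-04 -1.0e+00] yaw 7.84 F [ 1.5  0.9 -0.8] w 0.0469 ff 0.0
[[0, 0, 0.001, 36.5, 1.4, 0.3, 0.55], [0, 0, 0.001, 36.4, 1.3, 0.3, 0.55], [0, 0, 0.001, 36.5, 1.3, 0.3, 0.55], [0, 0, 0.001, 36.4, 1.3, 0.3, 0.55], [0, 0, 0.001, 36.5, 1.2, 0.3, 0.55]]
```

View pics/m2.png

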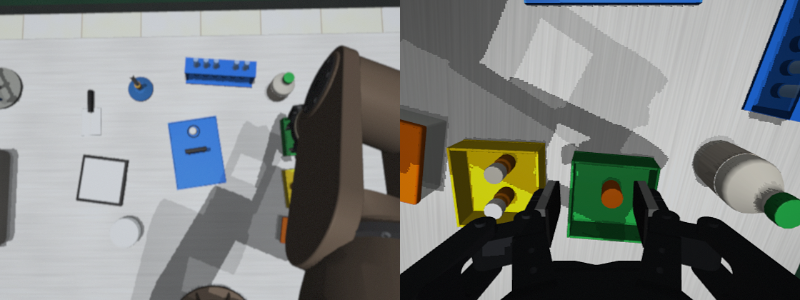

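The bins look right: both vials stand in the yellow one and the stopper stands in the green one. Next I'll move near the handle and re-measure the tray.

Request:
jog_arm:
  motion:
    - [0, 0, 0, 40, 1, 0, 0.55]
    - [0, 0, 0, 40, 1, 0, 0.55]
    - [0, 0, 0, 40, 1, 0, 0.55]
    - [0, 0, 0, 30, 1, 0, 0.55]
    - [0, 0, 0, 15, 0, 0, 0.55]

```text
time: 21.55
eef_pos: [0.5538, -0.0368, 0.2012]
orientation: [2.061, 2.37, 0.001]
force: [0.3, 0.3, 0.3]
grip_width: 0.047
finger_force: 0.0
```

Request:
jog_arm:
  motion:
    - [0, 0, 0, 0, 0, 0, 0.55]
    - [0, 0, 0, 0, 0, 0, 0.55]
    - [0, 0, 0, 0, 0, 0, 0.55]
    - [0, 0, 0, 0, 0, 0, 0.55]
    - [0, 0, 0, 0, 0, 0, 0.55]

```text
time: 22.18
eef_pos: [0.5537, -0.0383, 0.2003]
orientation: [-2.063, -2.369, 0.0]
force: [-0.3, 0.1, 0.0]
grip_width: 0.047
finger_force: 0.0
```

```bash
python3 - <<'E'
from h import *
plan([(.554,.045,.2,7.6,.55,5)])
d=shot('wrist','w3.png')
D=load('top0.png'); print('burner',ray(D,192,118,.1)[:2].round(3),ray(D,197,126,0)[:2].round(3))
for f in('top0.png','top2.png'):
    D=load(f); im=D['frame'].astype(int); m=((im[:,:,2]>im[:,:,0]+50)&(im[:,:,2]>im[:,:,1]+30)).astype(np.uint8); m[:155]=0;m[272:]=0;m[:,:228]=0;m[:,328:]=0
    q=cv2.minAreaRect(max(cv2.findContours(m,0,1)[0],key=cv2.contourArea)); P=np.array([ray(D,*p,.01) for p in cv2.boxPoints(q)]); print(q, P.mean(0).round(4))
E
```

```text
t 22.18 p [ 0.5537 -0.0383  0.2003] z [-1.e-04  0.e+00 -1.e+00] yaw 7.88 F [-0.3  0.1  0. ] w 0.047 ff 0.0
[[0, 0, 0.001, 16.5, 2.3, 0.1, 0.55], [0, 0, 0.001, 16.5, 2.4, 0, 0.55], [0, 0, 0.001, 16.5, 2.3, 0.1, 0.55], [0, 0, 0.001, 16.5, 2.3, 0, 0.55], [0, 0, 0.001, 16.5, 2.2, 0.1, 0.55]]
burner [0.755 0.22 ] [0.767 0.231]
((275.151611328125, 214.67726135253906), (94.64120483398438, 69.42333221435547), 81.46923065185547) [0.5531 0.0462 0.01  ]
((274.9114074707031, 213.47564697265625), (95.05531311035156, 70.27936553955078), 81.4163818359375) [0.5559 0.0467 0.01  ]
```

View pics/w3.png

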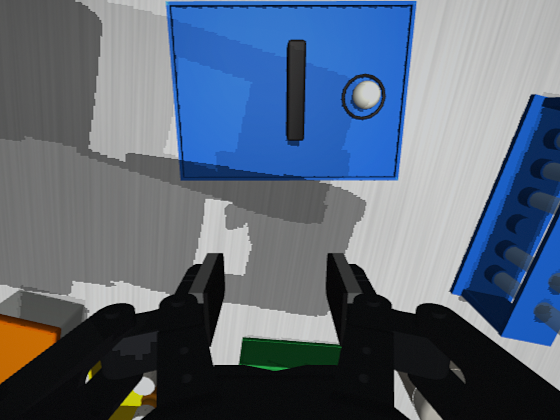

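The wrist view shows the bar top at (288..306, 40) down to (287..304, 140), with the ball at (366,95) in its ring.

```bash
python3 - <<'E'
from h import *
d=load('w3.png')
P=np.array([ray(d,u,v,.108)[:2] for u,v in((288,40),(306,41),(304,139),(287,140))]);print(P.round(4),P.mean(0).round(4))
C=np.array([ray(d,u,v,.01)[:2] for u,v in((166,2),(416,2),(398,180),(182,180))]);print(C.mean(0).round(4), np.degrees(np.arctan2(*(C[1]-C[0])[::-1])))
c=P.mean(0); plan([(*c,.2,7.8,.55,4),(*c,.0765,7.8,.55,6)])
E
```

```text
[[0.5471 0.0751]
 [0.5586 0.0761]
 [0.5673 0.015 ]
 [0.5557 0.0127]] [0.5571 0.0447]
[0.5577 0.0445] 7.867696627908212
t 22.23 p [ 0.5537 -0.0382  0.2002] z [-1.e-04  0.e+00 -1.e+00] yaw 7.89 F [-0.1 -1.  -0.3] w 0.0468 ff 0.0
[[0, 0, 0, 20.4, 3.7, 0.1, 0.55], [0, 0, 0, 20.4, 3.7, 0, 0.55], [0, 0, 0, 20.5, 3.7, 0.1, 0.55], [0, 0, 0, 20.4, 3.7, 0, 0.55], [0, 0, 0, 0, 0, 20.6, 0.55]]
[[0, 0, 0, 0, 0, 20.6, 0.55], [0, 0, 0, 0, 0, 20.6, 0.55], [0, 0, 0, 0, 0, 20.6, 0.55], [0, 0, 0, 0, 0, 20.6, 0.55], [0, 0, 0, 0, 0, 20.5, 0.55]]
```

Request:
jog_arm:
  motion:
    - [0, 0, 0, 20, 4, 0, 0.55]
    - [0, 0, 0, 24, 4, 0, 0.55]
    - [0, 0, 0, 24, 4, 0, 0.55]
    - [0, 0, 0, 14, 3, 0, 0.55]
    - [0, 0, 0, 0, 0, 10, 0.55]

```text
time: 22.85
eef_pos: [0.5578, 0.0465, 0.1905]
orientation: [2.06, 2.37, 0.001]
force: [-0.2, 0.0, -0.7]
grip_width: 0.0469
finger_force: 0.0
```

Request:
jog_arm:
  motion:
    - [0, 0, 0, 0, 0, 20, 0.55]
    - [0, 0, 0, 0, 0, 30, 0.55]
    - [0, 0, 0, 0, 0, 32, 0.55]
    - [0, 0, 0, 0, 0, 22, 0.55]
    - [0, 0, 0, 0, 0, 9, 0.55]

```text
time: 23.48
eef_pos: [0.5563, 0.0447, 0.0756]
orientation: [-2.062, -2.368, 0.003]
force: [0.2, -0.2, 0.5]
grip_width: 0.0472
finger_force: 0.0
```

Request:
jog_arm:
  motion:
    - [0, 0, 0, 0, 0, 0, 0.3]
    - [0, 0, 0, 0, 0, 0, 0.22]
    - [0, 0, 0, 0, 0, 0, 0.16]
    - [0, 0, 0, 0, 0, 0, 0.1]
    - [0, 0, 0, 0, 0, 0, 0.05]
  force: 50

```text
time: 24.1
eef_pos: [0.5575, 0.0453, 0.0782]
orientation: [2.062, 2.369, 0.001]
force: [-2.3, -1.5, 7.0]
grip_width: 0.0114
finger_force: 49.7
```

Request:
jog_arm:
  motion:
    - [0, 0, 0, 0, 0, 0, 0]
    - [0, 0, 0, 0, 0, 0, 0]
    - [0, 0, 0, 0, 0, 0, 0]
    - [0, 0, 0, 0, 0, 0, 0]
    - [0, 0, 0, 0, 0, 0, 0]
  force: 80

```text
time: 24.72
eef_pos: [0.5574, 0.0453, 0.0782]
orientation: [2.062, 2.369, 0.001]
force: [-3.4, 0.2, 8.5]
grip_width: 0.0106
finger_force: 78.2
```

```bash
python3 - <<'E'
from h import *
p=sensors.sense()['eef_pos']
plan([(p[0],p[1],p[2]+.165,7.85,0,20,1),(.47,.35,p[2]+.165,7.85,0,25,1)])
E
```

```text
t 24.73 p [0.5574 0.0453 0.0782] z [ 7.e-04 -1.e-04 -1.e+00] yaw 7.92 F [-3.4  0.2  8.5] w 0.0106 ff 78.2
[[0, 0, 0, 0, 0, -1.0, 0], [0, 0, 0, 0, 0, -3.0, 0], [0, 0, 0, 0, 0, -5.0, 0], [0, 0, 0, 0, 0, -6.8, 0], [0, 0, 0, 0, 0, -8.4, 0]]
[[0, 0, 0, 0, 0, -9.8, 0], [0, 0, 0, 0, 0, -11.0, 0], [0, 0, 0, 0, 0, -12.0, 0], [0, 0, 0, 0, 0.1, -12.6, 0], [0, 0, 0, 0, 0, -12.9, 0]]
[[0, 0, 0, 0, 0, -12.9, 0], [0, 0, 0, 0, 0, -12.6, 0], [0, 0, 0, 0, 0, -12.0, 0], [0, 0, 0, 0, 0, -11.0, 0], [0, 0, 0, 0, 0, -9.8, 0]]
[[0, 0, 0, 0, 0, -8.4, 0], [0, 0, 0, 0, 0, -6.8, 0], [0, 0, 0, 0, 0, -5.0, 0], [0, 0, 0, 0, 0, -3.0, 0], [0, 0, 0, 0, 0, -1.0, 0]]
[[0, 0, 0, 1.2, -0.2, 0, 0], [0, 0, 0, 3.7, -0.5, 0, 0], [0, 0, 0, 6.1, -0.9, 0, 0], [0, 0, 0, 8.4, -1.2, 0, 0], [0, 0, 0, 10.6, -1.5, 0, 0]]
[[0, 0, 0, 12.5, -1.7, 0, 0], [0, 0, 0, 14.4, -2.1, 0, 0], [0, 0, 0, 15.9, -2.3, 0, 0], [0, 0, 0, 17.3, -2.4, 0, 0], [0, 0, 0, 18.3, -2.6, 0, 0]]
[[0, 0, 0, 19.1, -2.7, 0, 0], [0, 0, 0, 19.6, -2.8, 0, 0], [0, 0, 0, 19.7, -2.8, 0, 0], [0, 0, 0, 19.5, -2.8, -0.1, 0], [0, 0, 0, 19.1, -2.7, 0, 0]]
[[0, 0, 0, 18.3, -2.6, 0, 0], [0, 0, 0, 17.3, -2.5, 0, 0], [0, 0, 0, 15.9, -2.2, 0, 0], [0, 0, 0, 14.4, -2.1, 0, 0], [0, 0, 0, 12.5, -1.8, 0, 0]]
[[0, 0, 0, 10.6, -1.5, 0, 0], [0, 0, 0, 8.4, -1.1, 0, 0], [0, 0, 0, 6.1, -0.9, 0, 0], [0, 0, 0, 3.7, -0.5, 0, 0], [0, 0, 0, 1.2, -0.2, 0, 0]]
```

Request:
jog_arm:
  motion:
    - [0, 0, 0, 0, 0, -1, 0]
    - [0, 0, 0, 0, 0, -3, 0]
    - [0, 0, 0, 0, 0, -5, 0]
    - [0, 0, 0, 0, 0, -7, 0]
    - [0, 0, 0, 0, 0, -9, 0]

```text
time: 25.35
eef_pos: [0.5573, 0.0454, 0.1028]
orientation: [-2.063, -2.369, 0.0]
force: [-0.1, -0.9, -3.5]
grip_width: 0.0106
finger_force: 77.9
```

Request:
jog_arm:
  motion:
    - [0, 0, 0, 0, 0, -10, 0]
    - [0, 0, 0, 0, 0, -11, 0]
    - [0, 0, 0, 0, 0, -11, 0]
    - [0, 0, 0, 0, 0, -11, 0]
    - [0, 0, 0, 0, 0, -10, 0]

```text
time: 25.98
eef_pos: [0.5574, 0.0453, 0.1561]
orientation: [2.063, 2.369, 0.0]
force: [0.1, 0.9, -4.0]
grip_width: 0.0105
finger_force: 77.9
```

Request:
jog_arm:
  motion:
    - [0, 0, 0, 0, 0, -10, 0]
    - [0, 0, 0, 0, 0, -9, 0]
    - [0, 0, 0, 0, 0, -8, 0]
    - [0, 0, 0, 0, 0, -6, 0]
    - [0, 0, 0, 0, 0, -3, 0]

```text
time: 26.6
eef_pos: [0.5574, 0.0453, 0.1916]
orientation: [2.063, 2.369, 0.0]
force: [0.2, -0.6, -3.1]
grip_width: 0.011
finger_force: 77.9
```

```bash
python3 - <<'E'
from h import *
plan([(.47,.35,.192,7.85,0,25,1)])
d=shot('scene','s4.png'); cv2.imwrite('pics/s4c.png',cv2.resize(d['frame'][100:320,180:460,::-1],(800,600)))
E
```

```text
t 26.6 p [0.5574 0.0453 0.1916] z [ 2.e-04  0.e+00 -1.e+00] yaw 7.91 F [ 0.2 -0.6 -3.1] w 0.011 ff 77.9
[[0, 0, 0, 1.2, -0.2, 0, 0], [0, 0, 0, 3.7, -0.5, 0, 0], [0, 0, 0, 6.1, -0.9, 0, 0], [0, 0, 0, 8.4, -1.2, 0, 0], [0, 0, 0, 10.6, -1.5, 0, 0]]
[[0, 0, 0, 12.5, -1.7, -0.1, 0], [0, 0, 0, 14.4, -2.1, 0, 0], [0, 0, 0, 15.9, -2.3, 0, 0], [0, 0, 0, 17.3, -2.4, 0, 0], [0, 0, 0, 18.3, -2.6, 0, 0]]
[[0, 0, 0, 19.1, -2.7, -0.1, 0], [0, 0, 0, 19.5, -2.8, 0, 0], [0, 0, 0, 19.7, -2.8, 0, 0], [0, 0, 0, 19.6, -2.8, 0, 0], [0, 0, 0, 19.1, -2.7, -0.1, 0]]
[[0, 0, 0, 18.3, -2.6, 0, 0], [0, 0, 0, 17.3, -2.5, 0, 0], [0, 0, 0, 15.9, -2.2, 0, 0], [0, 0, 0, 14.4, -2.1, 0, 0], [0, 0, 0, 12.5, -1.8, -0.1, 0]]
[[0, 0, 0, 10.6, -1.5, 0, 0], [0, 0, 0, 8.4, -1.1, 0, 0], [0, 0, 0, 6.1, -0.9, 0, 0], [0, 0, 0, 3.7, -0.5, 0, 0], [0, 0, 0, 1.2, -0.2, 0, 0]]
```

View pics/s4c.png

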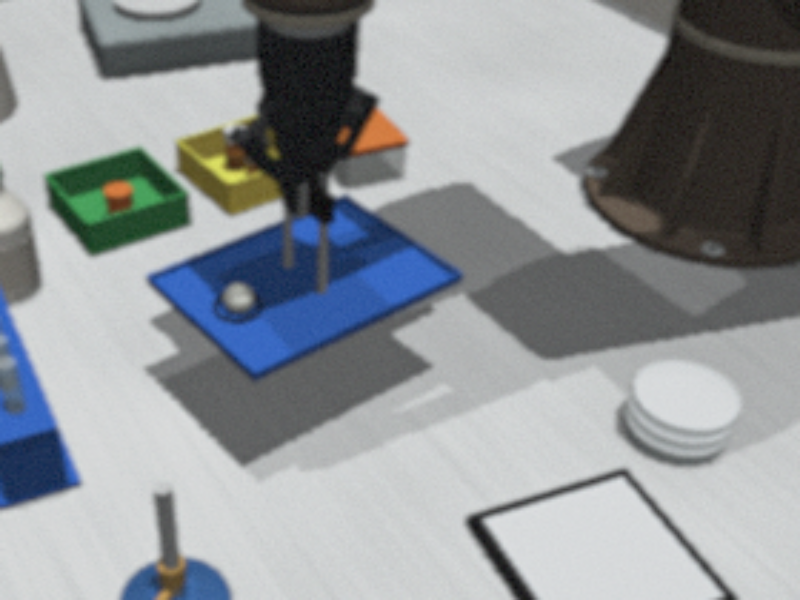

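The tray is lifted level and the ball is in its ring at (238,297). Now the carry.

Request:
jog_arm:
  motion:
    - [0, 0, 0, 1, 0, 0, 0]
    - [0, 0, 0, 4, -0.5, 0, 0]
    - [0, 0, 0, 6, -1, 0, 0]
    - [0, 0, 0, 8.5, -1, 0, 0]
    - [0, 0, 0, 10.5, -1.5, 0, 0]

```text
time: 27.28
eef_pos: [0.549, 0.0752, 0.1913]
orientation: [-2.063, -2.369, 0.0]
force: [-0.4, 0.1, -3.7]
grip_width: 0.0106
finger_force: 77.9
```

Request:
jog_arm:
  motion:
    - [0, 0, 0, 12.5, -2, 0, 0]
    - [0, 0, 0, 14.5, -2, 0, 0]
    - [0, 0, 0, 16, -2.5, 0, 0]
    - [0, 0, 0, 17.5, -2.5, 0, 0]
    - [0, 0, 0, 18.5, -2.5, 0, 0]

```text
time: 27.9
eef_pos: [0.5266, 0.1524, 0.1913]
orientation: [2.063, 2.369, 0.0]
force: [-0.3, 0.2, -3.0]
grip_width: 0.011
finger_force: 77.9
```

Request:
jog_arm:
  motion:
    - [0, 0, 0, 19, -3, 0, 0]
    - [0, 0, 0, 19.5, -3, 0, 0]
    - [0, 0, 0, 19.5, -3, 0, 0]
    - [0, 0, 0, 19.5, -3, 0, 0]
    - [0, 0, 0, 19, -2.5, 0, 0]

```text
time: 28.52
eef_pos: [0.4989, 0.2461, 0.1913]
orientation: [2.063, 2.369, 0.0]
force: [0.2, -0.6, -3.8]
grip_width: 0.011
finger_force: 77.9
```

Request:
jog_arm:
  motion:
    - [0, 0, 0, 18.5, -2.5, 0, 0]
    - [0, 0, 0, 17, -2.5, 0, 0]
    - [0, 0, 0, 16, -2.5, 0, 0]
    - [0, 0, 0, 14.5, -2, 0, 0]
    - [0, 0, 0, 12.5, -2, 0, 0]

```text
time: 29.15
eef_pos: [0.4769, 0.3218, 0.1913]
orientation: [2.063, 2.369, 0.0]
force: [0.4, 0.0, -3.9]
grip_width: 0.0107
finger_force: 77.9
```

Request:
jog_arm:
  motion:
    - [0, 0, 0, 10, -1.5, 0, 0]
    - [0, 0, 0, 8, -1, 0, 0]
    - [0, 0, 0, 6, -1, 0, 0]
    - [0, 0, 0, 3, -0.5, 0, 0]
    - [0, 0, 0, 1, 0, 0, 0]

```text
time: 29.78
eef_pos: [0.4693, 0.3481, 0.1913]
orientation: [2.063, 2.369, -0.0]
force: [-0.0, 0.0, -3.7]
grip_width: 0.0106
finger_force: 77.9
```

Request:
jog_arm:
  motion:
    - [0, 0, 0, 0, 0, 0, 0]
    - [0, 0, 0, 0, 0, 0, 0]
    - [0, 0, 0, 0, 0, 0, 0]
    - [0, 0, 0, 0, 0, 0, 0]
    - [0, 0, 0, 0, 0, 0, 0]

```text
time: 30.4
eef_pos: [0.4693, 0.3481, 0.1913]
orientation: [2.063, 2.369, 0.0]
force: [0.0, 0.1, -3.9]
grip_width: 0.0107
finger_force: 77.9
```

```bash
python3 - <<'E'
from h import *
plan([(.47,.35,.190,7.85,0,5,1)])
shot('top','top5.png');shot('scene','s5.png')
a=cv2.imread('pics/top5.png'); b=cv2.imread('pics/s5.png'); cv2.imwrite('pics/m5.png',np.hstack([cv2.resize(a[150:350,60:260],(400,400)),cv2.resize(b[200:400,270:470],(400,400))]))
# pad centre from initial scene view, corners read off scene0
D=load('scene0.png'); print(np.mean([ray(D,u,v,.012)[:2] for u,v in((345,291),(400,274),(437,321),(379,341))],0))
E
```

```text
t 30.4 p [0.4693 0.3481 0.1913] z [ 0. -0. -1.] yaw 7.9 F [ 0.   0.1 -3.9] w 0.0107 ff 77.9
[[0, 0, 0, 0.2, 0.1, 0.1, 0], [0, 0, 0, 0.4, 0.2, 0.3, 0], [0, 0, 0, 0.6, 0.3, 0.4, 0], [0, 0, 0, 0.5, 0.2, 0.4, 0], [0, 0, 0, 0.1, 0.1, 0.1, 0]]
[0.47176658 0.35345097]
```

View pics/m5.png

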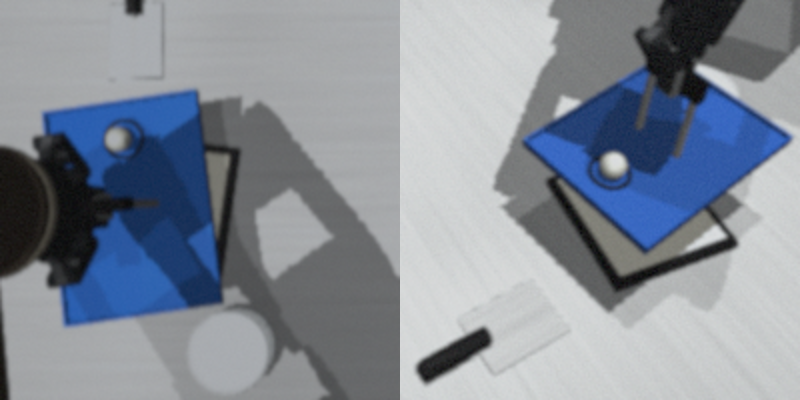

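The tray is level over the pad and the ball is in its ring. A small centring nudge, a pause, then hand in.

Request:
jog_arm:
  motion:
    - [0, 0, 0, 0.5, 0.5, 0, 0]
    - [0, 0, 0, 1, 0.5, 0, 0]
    - [0, 0, 0, 1, 0.5, 0, 0]
    - [0, 0, 0, 0.5, 0, 0, 0]
    - [0, 0, 0, 0, 0, 0, 0]

```text
time: 31.12
eef_pos: [0.4704, 0.3513, 0.1913]
orientation: [-2.063, -2.369, 0.0]
force: [0.4, 0.4, -3.5]
grip_width: 0.0107
finger_force: 77.9
```

Request:
jog_arm:
  motion:
    - [0, 0, 0, 0, 0, 0, 0]
    - [0, 0, 0, 0, 0, 0, 0]
    - [0, 0, 0, 0, 0, 0, 0]
    - [0, 0, 0, 0, 0, 0, 0]
    - [0, 0, 0, 0, 0, 0, 0]

```text
time: 31.75
eef_pos: [0.4704, 0.3513, 0.1913]
orientation: [-2.063, -2.369, -0.0]
force: [-0.6, 0.7, -4.6]
grip_width: 0.0107
finger_force: 77.9
```

Request:
jog_arm:
  motion:
    - [0, 0, 0, 0, 0, 0, 0]
    - [0, 0, 0, 0, 0, 0, 0]
    - [0, 0, 0, 0, 0, 0, 0]
    - [0, 0, 0, 0, 0, 0, 0]
    - [0, 0, 0, 0, 0, 0, 0]

```text
time: 32.38
eef_pos: [0.4704, 0.3513, 0.1913]
orientation: [-2.063, -2.369, 0.0]
force: [0.7, 0.1, -4.0]
grip_width: 0.0107
finger_force: 77.9
```

```bash
python3 -c "
from h import *
print(order.sign_off())"
```

```text
the job is handed in; nothing more can be done
None
```

The job is handed in at about 32 s: both vials stand in the yellow bin, the stopper stands in the green bin, and the tray is held level and still about 10 cm above the light pad with the ball in its pocket; the fingers probably brushed the tray rim at the stopper grasp, shifting the tray about 3 mm on the bench.

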